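# Start the extractor and the lathe in reverse for sanding

### The arm

A 6-joint arm with a two-finger parallel gripper is mounted at the origin on the work surface. World frame = base frame: x ahead of the robot, y to its left, z up, the work surface at z = 0. Lengths are in m, angles in degrees, forces in N, time in s.
With the tool pointing down it reaches from about 0.35 to 0.875 m from the base axis. Payload 4.2 kg.
Tool frame: the origin (TCP) lies at the very end of the fingers, on their centre line; the grasp point (between the pads) lies 19 mm behind it; z points along the fingers, y is the line along which they close (so a half turn about z gives the same grasp; the last joint's range is limited). The gripper opens to 87 mm and grips with 3 to 60 N. Pads are 19 mm wide; open, the fingers measure 117 mm over their backs; the gripper's body (75 mm by 190 mm) begins 51 mm behind the grasp point.
Start: joints at [-54.511, 22.042, 0.453, 0, -68.411, -14.817], TCP at [0.221, -0.585, 0.196] pointing down, gripper open.
Joint ranges: [-179.83, 179.83], [-69.29, 118.12], [-61.27, 80.66], [-181.25, 117.63], [-171.15, -9.14], [-177.46, 177.46]. Speed limits (degrees/s): [159.86, 159.86, 180, 180, 180, 180].

### API

Orientations are given as a 3x3 rotation matrix whose columns are the frame's x, y, z axes.
In Python, from station import r gives the robot as it stands.
- The arm moves only by the tool jog_arm, never from a script. Its argument "plan" is text: rows parted by semicolons, each of 7 numbers parted by spaces: the shift along the tool's x, y, z normalised to -1 to 1, where 1 is 0.025 m, then the turn, a rotation vector about the tool's x, y, z normalised to -1 to 1, where 1 is 8 degrees, then the closure, from -1 (fully open) to 1 (shut). A call has exactly 10 rows; each row shifts and turns the commanded pose from where the row before left it, along the tool's axes as they then stand; what a row does not reach is not made up. A row lasts 1/10 s, in which the tool goes at most 50 mm and 8.59 degrees, less where a joint would pass 70% of its speed; a pose out of reach is approached as far as the arm can. A call with a number of a shift or a turn outside -1 to 1 is refused whole. A call with a gripper value outside its range is refused whole. The fingers move at their own pace and stop on an object; the grip force is fixed at half the most. Time passes only in rows, so rows that do not move let the fingers close, or fill a call up. It gives the time, the measured TCP pose, the force, the opening and the grip force at its end, in the units of the state.
- r.sense(): the state, without advancing time (a new reading comes with each control period).
- r.capture(name): name is "scene" or "top" or "wrist"; returns (picture, depth): 384x512x3 uint8, red, green, blue; 384x512 float32, m along the optical axis (not along the pixel's ray), 0 where there is no reading.
- r.get_calibration(name): a dict with "mtx" (3x3 intrinsics, pixels), "extrinsics" (4x4, takes a point from camera to world coordinates). Camera axes: x right, y up, looking along -z (the intrinsics and any distortion apply to the point x, -y, -z); pixel columns grow to the right and rows downward; lengths in m; the calibration is good to about 2 mm. A picture is of the moment at which its call begins: read the wrist's pose just before it. get_calibration takes no time and is no camera call; for the wrist camera it gives the pose at the moment of the call.
- r.finish_job(): hands the job in; it is judged then, once.
The state is a dict: "time_s": time; "joints": joint angles; "joint_velocities": joint speeds; "effort": joint torques, N m; "tcp_pos": TCP position; "ee_rot": TCP orientation; "wrist_force": force on the tool from outside, world axes, zero at the start; "moment": the same for the moment, N m; "gripper_width": opening from 0.0 (shut) to 1.0 (fully open); "gripper_force": force on a finger pad.
Only numpy, scipy, OpenCV 4.12 (cv2) and the standard library are available. Lean on these libraries where they do the work, as an engineer would, in place of code of your own. Each camera call takes 0.05 s, during which the arm holds its last target. There are 200 camera calls.

### The job

The bowl on the lathe is ready to be sanded: with your fingertips only, first push the start button of the dust extractor's starter box fully in, then press the raised end of the direction rocker on the lathe's remote right down so that it is set to reverse, and last press the remote's start button well in and let it come out again. The start buttons are the narrow ones; leave the broad mushroom stop buttons and the speed knob alone. Only press: the remote stays where it lies, and nothing on the bench is picked up or shifted.

Things in the scene. Friction and masses are not known exactly. Their poses are not given: they have to be found in the camera images.
- starter: dust extractor's starter: grey and white box screwed to the bench (fixed), 160 mm along its x, 95 along y, flat top 85 mm above the bench; origin under its centre, z up, -x end towards the robot. On top, in line along x, two black controls: start button (narrow, at x +36 mm) and stop button (broad mushroom, at x -34). A strap 200 x 55 mm, 4 mm thick, lies under it.
- ext_start (a joint): how far the starter's start button is pushed in: 0 = out (off), 0.006 = fully in (on), in m. It moves straight down, resists with about 3 to 4 N and stays where it is left.
- ext_start_top (a point): centre of the top face of the starter's start button, round, 26 mm across; it stands 13 mm above the box top when out and 7 mm when in (98 and 92 mm above the bench), over a bezel 2.5 mm high and 38 mm across. The point moves with the button.
- ext_stop: the starter's stop button, a mushroom 40 mm across, 70 mm from the start button. Origin on its axis, 17 mm below its top and, while it is in, level with the box top. At the start it is in; it pops up 6 mm as the start button goes in, and pushing it down would put the start button out again.
- remote: lathe's radio remote: loose grey metal box on rubber feet, about 1.6 kg, 240 mm along its x, 125 along y, top 55 mm above the bench; origin under its centre, z up, -x end towards the robot, a stub aerial at the +x end (to x +167, y +40). On top from -x to +x: stop mushroom (x -82), start button (x -22), direction rocker (x +36), then speed knob (x +88, y +30) and readout (x +88, y -20).
- rc_dir (a joint): angle of the remote's direction rocker: 0 = forward, 0.4 = fully over to reverse, in rad. It turns stiffly and stays where it is left; 2 to 5 N on its raised end pushes it over. Black, 52 mm long along the remote's y, 26 mm wide, a shallow V; its hinge line runs along the remote's x through the rocker's middle, 60 mm above the bench.
- rc_dir_rev (a point): where to press the rocker's reverse half: on its upper face, 18 mm from the hinge. This is the +y half, raised by 0.4 rad at the start (this point 67 mm above the bench), marked by three fine white ribs. Pressed home it lies level, its face 60 mm above the bench and 3 mm above the frame round it. The point moves with the rocker.
- rc_start (a joint): how far the remote's start button is pushed in: 0 = out, 0.005 = fully in, in m. It moves straight down against a spring, about 2 N at first and 4.5 N at the bottom, and comes back out by itself.
- rc_start_top (a point): centre of the top face of the remote's start button, round, 26 mm across; it stands 12 mm above the remote's top (67 mm above the bench), over a bezel 2.5 mm high and 36 mm across. The point moves with the button.
- rc_stop (a joint): how far the remote's stop mushroom is pushed in: 0 = out, 0.006 = in, in m. 40 mm across, its top 26 mm above the remote's top, 60 mm from the start button towards -x. It springs back.
- rc_speed (a joint): turn of the remote's speed knob, 27 mm across, top 20 mm above the remote's top, in rad; 0 as set by the turner.
- pot_large: squat turned wooden pot with its lid on, 120 mm across, 105 mm high; origin under its centre
- pot_small: squat turned wooden pot with its lid on, 104 mm across, 92 mm high; origin under its centre
- bowl_blank: turned bowl lying mouth down, 172 mm across, 66 mm high; origin under its centre
- glue_bottle: white glue bottle, 54 mm across, 150 mm high; origin under its centre
- wax_tin: round tin, 72 mm across, 85 mm high; origin under its centre
- screwdriver: screwdriver 190 mm long lying along its own x, handle to -x; origin under its middle
- abrasive_tray: open white plastic tray, 85 x 120 x 45 mm; origin under its centre
- sanding_block: cork sanding block, 100 x 65 x 35 mm; origin under its centre
Not all that is in view belongs to the job. Leave any red or yellow look-alike of the starter alone.

How it is judged (in metres and radians):
On the way, in this order (a step that is already met when the one before it is completed fails the run):
1. the starter's start button is pushed fully in (more than 4.8 of its 6 mm) (value of joint ext_start above 0.0048 m), for 0.2 s.
2. the remote's direction rocker is over to reverse (more than 0.33 of 0.4 rad) (value of joint ext_start above 0.0048 m and value of joint rc_dir above 0.33 rad), for 0.2 s.
3. the remote's start button is pressed well in (more than 3.5 of its 5 mm) (all of step 2 and value of joint rc_start above 0.0035 m), for 0.1 s.
At the end, for the whole second after the job is handed in: The starter's start button is still in (over 4.8 of 6 mm), the rocker still over to reverse (over 0.33 of 0.4 rad), the remote's start button back out (within 1 mm), its stop button out, and the remote flat, at rest and within 20 mm of where it lay (all of step 2 and value of joint each of rc_start, rc_stop below 0.001 m and distance of remote from where it was at the start of the episode below 0.02 m and angle between remote's own z axis and vertical below 0.05 rad and linear speed of remote below 0.02 m/s); the robot touches nothing.
It fails at once if the arm or the gripper's body, instead of the fingers, presses on the starter or the remote (over 3 N) (contact force between any of starter, remote and the arm above 3 N).
It fails at once if the remote's start button is pressed (over 2 mm) before the extractor runs and the rocker is at reverse (value of joint rc_start above 0.002 m and (value of joint ext_start below 0.0048 m or value of joint rc_dir below 0.33 rad)).
It fails at once if a stop button is pressed (the remote's over 2 mm, or more than 2 N on the starter's) or the speed knob turned (over 0.25 rad) (value of joint rc_stop above 0.002 m or contact force between ext_stop and the arm above 2 N or contact force between ext_stop and the fingers above 2 N or value of joint rc_speed above 0.25 rad or value of joint rc_speed below -0.25 rad).
It fails at once if the remote is picked up, tipped or shoved (raised over 10 mm, tilted over 0.12 rad or moved over 25 mm) (height (world z) of remote above 0.01 m or angle between remote's own z axis and vertical above 0.12 rad or distance of remote from where it was at the start of the episode above 0.025 m).
It fails at once if something else on the bench is picked up or shifted by more than 20 mm (distance of any of pot_large, pot_small, bowl_blank, glue_bottle, wax_tin, screwdriver, abrasive_tray, sanding_block from where it was at the start of the episode above 0.02 m).
It also fails if it takes over 42 s, if anything falls off the work surface, if the arm or the gripper's body presses on something with over 40 N, if the wrist force passes 120 N, or if a joint passes its speed limit or range.

## Working session

There is one attempt and no reset: what is moved stays moved. The work goes in short steps, Python scripts to look and compute and a tool call to move; the robot and the scene stay as the last step left them, time stands still between calls to the robot, and variables do not carry over. Pictures are saved under pics/ and viewed, at most 10 in all, crops included, and the job is handed in when it is done.

Besides the shell and the picture viewer there is one more tool, called after "Request:" as name(argument=value, ...) on one line, values as JSON. jog_arm: Moves the arm, as the interface text tells. Scaled input: -1 to 1 covers 0.025 m each way for a shift and 8 degrees each way for a turn. Its arguments: {"type":"object","properties":{"plan":{"type":"string"}},"required":["plan"]}

```bash
mkdir -p pics; ls; cat > h.py <<'E'
import numpy as np, cv2
from station import r
def cap(n,save=None):
    K=r.get_calibration(n); p,d=r.capture(n)
    if save: cv2.imwrite('pics/'+save,p[:,:,::-1])
    np.savez(''+n+'.npz',p=p,d=d,M=np.array(K['mtx']),E=np.array(K['extrinsics']))
    return p,d,np.array(K['mtx']),np.array(K['extrinsics']),K
def world(d,M,E):
    v,u=np.indices(d.shape); x=(u-M[0,2])/M[0,0]*d; y=(v-M[1,2])/M[1,1]*d
    return np.stack([x,-y,-d],-1)@E[:3,:3].T+E[:3,3]
E
python3 - <<'E'
from h import *
for n in('scene','top','wrist'):
    p,d,M,X,K=cap(n,n+'0.png'); print(n,K.keys(),M.round(1).tolist(),X.round(3).tolist(),(d==0).mean())
s=r.sense();print(s)
a=cv2.imread('pics/scene0.png');b=cv2.imread('pics/top0.png')
E
```

```text
pics
scene dict_keys(['mtx', 'extrinsics']) [[469.8, 0.0, 260.5], [0.0, 469.8, 189.0], [0.0, 0.0, 1.0]] [[0.259, -0.75, 0.609, 1.492], [0.966, 0.208, -0.154, -0.296], [-0.011, 0.628, 0.778, 1.372], [0.0, 0.0, 0.0, 1.0]] 0.00396728515625
top dict_keys(['mtx', 'extrinsics']) [[439.6, 0.0, 261.0], [0.0, 439.6, 190.0], [0.0, 0.0, 1.0]] [[0.012, 0.988, -0.157, 0.29], [-1.0, 0.013, 0.003, -0.046], [0.005, 0.157, 0.988, 1.556], [0.0, 0.0, 0.0, 1.0]] 0.0041351318359375
wrist dict_keys(['mtx', 'extrinsics']) [[339.7, 0.0, 247.7], [0.0, 339.7, 190.7], [0.0, 0.0, 1.0]] [[-0.353, -0.902, -0.249, 0.151], [0.936, -0.34, -0.096, -0.61], [0.002, -0.267, 0.964, 0.385], [0.0, 0.0, 0.0, 1.0]] 0.003911336263020833
{'time_s': 0.15, 'joints': array([-5.45104264e+01,  2.20815950e+01,  3.98850259e-01, -1.76938047e-02,
       -6.84106560e+01, -1.48147404e+01]), 'joint_velocities': array([ 0.03875516, -0.13430319,  0.18433527,  0.14762581, -0.09527037,
        0.03697993]), 'effort': array([-5.61764796e-05, -3.91053307e+01,  1.87586564e+01,  4.22234416e+00,
        1.23718375e-02, -1.46512516e-04]), 'tcp_pos': array([ 0.22047789, -0.58430666,  0.19481572]), 'ee_rot': array([[-9.35639347e-01, -3.52956802e-01, -7.12578185e-04],
       [-3.52957494e-01,  9.35638165e-01,  1.49399583e-03],
       [ 1.39399354e-04,  1.64935110e-03, -9.99998630e-01]]), 'wrist_force': array([-0.60917059, -0.60703053, -0.65815408]), 'moment': array([-0.04841962,  0.0308593 , -0.01740747]), 'gripper_force': 0.0, 'gripper_width': 1.0010446332970193}
```

View pics/top0.png

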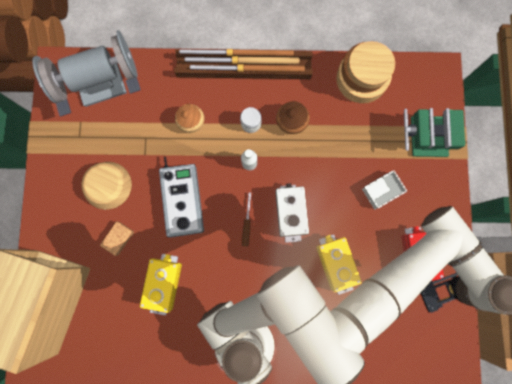

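View pics/scene0.png

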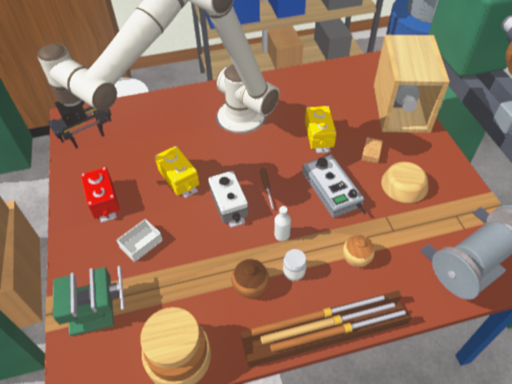

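The top view shows the grey/white box at (292,212), with look-alikes that are yellow at (340,265) and (160,285) and red at (420,250). The grey remote is at (182,200). I choose (292,212) as the starter and (182,200) as the remote, and check both in one close crop.

```bash
python3 - <<'E'
from h import *
b=cv2.imread('pics/top0.png');a=cv2.imread('pics/scene0.png')
f=lambda i,x0,x1,y0,y1:cv2.resize(i[y0:y1,x0:x1],(400,300),interpolation=cv2.INTER_CUBIC)
im=np.vstack([np.hstack([f(b,142,238,152,248-24),f(b,245,341,175,247)]),np.hstack([f(a,290,386,148,220),f(a,185,281,160,232)])])
cv2.imwrite('pics/crop1.png',im)
z=np.load('top.npz');W=world(z['d'],z['M'],z['E'])
for nm,(x0,x1,y0,y1),(h0,h1) in(('remote',(152,212,155,240),(.049,.060)),('starter',(270,315,178,245),(.079,.09))):
    w=W[y0:y1,x0:x1].reshape(-1,3); m=(w[:,2]>h0)&(w[:,2]<h1)
    rc=cv2.minAreaRect(w[m,:2].astype(np.float32)*1000); print(nm,m.sum(),rc,np.median(w[m,2]),w[:,2].max())
    for hh in (h1+.001,h1+.008): 
        k=w[w[:,2]>hh]; print(hh,len(k))
E
```

```text
remote 1813 ((489.95782470703125, 225.04019165039062), (239.8323211669922, 125.15753936767578), 8.99509334564209) 0.055658838712239644 1.555651618995661
0.061 497
0.068 220
starter 1032 ((453.66778564453125, -157.87533569335938), (160.2890625, 94.90414428710938), 5.815963268280029) 0.08516172645502695 1.555651618995661
0.091 238
0.098 131
```

View pics/crop1.png

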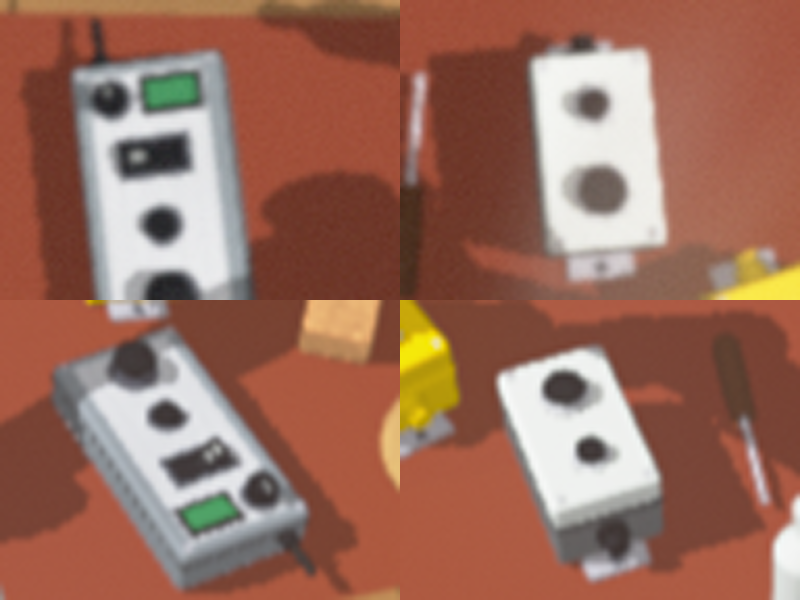

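The crop confirms the choice: narrow buttons at (592,103) on the starter and (161,224) on the remote, and the rocker at (153,155) with its white ribs on the +y (left) half. Next I turn the tool so the closed fingers' long side runs along the boxes' x.

Request:
jog_arm(plan="0 0 0 0 0 -0.97 1;0 0 0 0 0 -0.97 1;0 0 0 0 0 -0.97 1;0 0 0 0 0 -0.97 1;0 0 0 0 0 -0.97 1;0 0 0 0 0 -0.97 1;0 0 0 0 0 -0.97 1;0 0 0 0 0 -0.97 1;0 0 0 0 0 -0.97 1;0 0 0 0 0 -0.97 1")

```text
time_s: 1.15
tcp_pos: [0.2206, -0.5845, 0.1952]
ee_rot: [[0.149, -0.989, -0.0], [-0.989, -0.149, 0.001], [-0.001, 0.0, -1.0]]
wrist_force: [-0.0, -0.4, -0.2]
gripper_width: 0.175
gripper_force: 0.0
```

```bash
cat >> h.py <<'E'
S0=np.array([.4537,-.1579]);R0=np.array([.4900,.2250])
def loc(o,deg,x,y):
    c,s=np.cos(np.radians(deg)),np.sin(np.radians(deg)); return o+np.array([c*x-s*y,s*x+c*y])
def go(t):
    s=r.sense(); e=np.array(t)-s['tcp_pos']; R=s['ee_rot']
    print('t',s['time_s'],'tcp',s['tcp_pos'].round(4),'yaw_y',np.degrees(np.arctan2(R[1,1],R[0,1])).round(2),'z',R[:,2].round(4),'F',s['wrist_force'].round(2),'w',round(s['gripper_width'],3),'units',(R.T@e/.025).round(2))
def rects(name):
    z=np.load(name+'.npz');W=world(z['d'],z['M'],z['E']).reshape(-1,3)
    for o,h in((R0,.055),(S0,.085)):
        m=(abs(W[:,2]-h)<.005)&(np.hypot(*(W[:,:2]-o).T)<.16)
        if m.sum()>50:
            rc=cv2.minAreaRect(W[m,:2].astype(np.float32)*1000); print(name,h,m.sum(),np.round(rc[0],1),np.round(rc[1],1),round(rc[2],2),np.median(W[m,2]).round(4))
E
python3 - <<'E'
from h import *
rects('scene');rects('top')
p=loc(S0,5.8,.036,0);print(p,loc(R0,9,.036,.0175),loc(R0,9,-.022,0));go([*p,.18])
z=np.load('top.npz');W=world(z['d'],z['M'],z['E'])
for q in((158,249),(120,250),(117,292),(185,105),(218,248)): print(q,W[q].round(3))
E
```

```text
scene 0.055 1243 [491.1 227.4] [242.4 126.3] 9.26 0.0551
scene 0.085 732 [ 425.4 -168.8] [245.1 131.6] 24.69 0.0846
top 0.055 1778 [490. 225.] [239.8 125.2] 9.0 0.0557
top 0.085 1018 [ 422.6 -170.3] [242.4 133.1] 23.76 0.0853
[ 0.48951571 -0.15426197] [0.52281918 0.24791619] [0.46827086 0.22155844]
t 1.15 tcp [ 0.2206 -0.5845  0.1952] yaw_y -171.41 z [-4.e-04  9.e-04 -1.e+00] F [-0.01 -0.43 -0.19] w 0.175 units [-15.41 -13.21   0.62]
(158, 249) [ 0.622 -0.01   0.138]
(120, 250) [ 0.768 -0.01   0.09 ]
(117, 292) [ 0.774 -0.154  0.109]
(185, 105) [0.536 0.483 0.07 ]
(218, 248) [ 0.434 -0.007  0.018]
```

Request:
jog_arm(plan="-1 -0.9 0 0 0 0 1;-1 -0.9 0 0 0 0 1;-1 -0.9 0 0 0 0 1;-1 -0.9 0 0 0 0 1;-1 -0.9 0 0 0 0 1;-1 -0.9 0 0 0 0 1;-1 -0.9 0 0 0 0 1;-1 -0.9 0 0 0 0 1;-1 -0.9 0 0 0 0 1;-1 -0.9 0 0 0 0 1")

```text
time_s: 2.15
tcp_pos: [0.4078, -0.3036, 0.1955]
ee_rot: [[0.144, -0.99, -0.0], [-0.99, -0.144, 0.0], [-0.0, 0.0, -1.0]]
wrist_force: [-0.4, -0.5, -0.5]
gripper_width: 0.002
gripper_force: 0.0
```

Request:
jog_arm(plan="-0.9 -0.7 0 0 0 0 1;-0.9 -0.7 0 0 0 0 1;-0.9 -0.7 0 0 0 0 1;-0.9 -0.7 0 0 0 0 1;-0.9 -0.7 0 0 0 0 1;-0.9 -0.7 0 0 0 0 1;0 0 0 0 0 0 1;0 0 0 0 0 0 1;0 0 0 0 0 0 1;0 0 0 0 0 0 1")

```text
time_s: 3.15
tcp_pos: [0.4913, -0.157, 0.1956]
ee_rot: [[0.143, -0.99, -0.0], [-0.99, -0.143, 0.0], [-0.0, 0.0, -1.0]]
wrist_force: [-0.6, -0.3, 0.4]
gripper_width: 0.004
gripper_force: 0.0
```

```bash
python3 - <<'E'
from h import *
go([.4895,-.1535,.115])
cap('wrist','w1.png')
z=np.load('wrist.npz');W=world(z['d'],z['M'],z['E']);p=z['p']
X=z['E'];q=np.linalg.inv(X)@np.array([.4895,-.1535,.098,1]);M=z['M'];print('pred px',M[0,0]*q[0]/-q[2]+M[0,2],M[1,1]*-q[1]/-q[2]+M[1,2])
w=W.reshape(-1,3)
m=(abs(w[:,2]-.085)<.004)&(abs(w[:,0]-.454)<.1)&(abs(w[:,1]+.158)<.07)
rc=cv2.minAreaRect(w[m,:2].astype(np.float32)*1000);print(rc)
m=(abs(w[:,2]-.098)<.004)&(np.hypot(w[:,0]-.4895,w[:,1]+.1535)<.02);print(m.sum(),w[m].mean(0),w[m].min(0),w[m].max(0))
cv2.drawMarker(p:=p[:,:,::-1].copy(),(int(M[0,0]*q[0]/-q[2]+M[0,2]),int(M[1,1]*-q[1]/-q[2]+M[1,2])),(0,255,0));cv2.imwrite('pics/w1m.png',p)
E
```

```text
t 3.15 tcp [ 0.4913 -0.157   0.1956] yaw_y -171.79 z [-3.e-04  0.e+00 -1.e+00] F [-0.62 -0.32  0.41] w 0.004 units [-0.15  0.05  3.22]
pred px 247.70125890783618 187.1274211315598
((452.05535888671875, -157.4219970703125), (159.58712768554688, 92.82645416259766), 6.215131759643555)
659 [ 0.48832404 -0.15294016  0.09880551] [ 0.47547696 -0.16492274  0.09406691] [ 0.50077306 -0.13943076  0.10112619]
```

View pics/w1m.png

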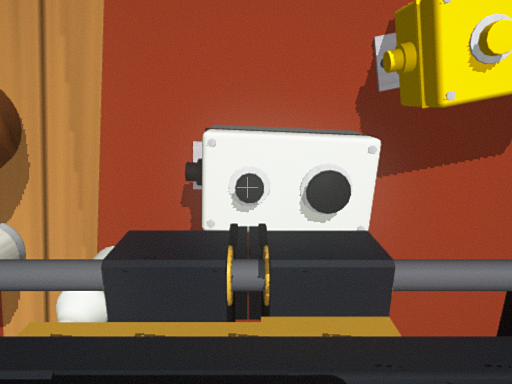

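The marker falls on the starter's narrow start button at (249,188); the mushroom is at (328,191), well clear. Now I press.

Request:
jog_arm(plan="-0.15 0.1 0.9 0 0 0 1;0 0 0.9 0 0 0 1;0 0 0.9 0 0 0 1;0 0 0.7 0 0 0 1;0 0 0.2 0 0 0 1;0 0 0.1 0 0 0 1;0 0 0.1 0 0 0 1;0 0 0.1 0 0 0 1;0 0 0.1 0 0 0 1;0 0 0 0 0 0 1")

```text
time_s: 4.2
tcp_pos: [0.4888, -0.1529, 0.0957]
ee_rot: [[0.144, -0.99, 0.0], [-0.99, -0.144, 0.0], [-0.0, -0.0, -1.0]]
wrist_force: [0.3, 0.6, -0.3]
gripper_width: 0.006
gripper_force: 0.0
```

```bash
python3 - <<'E'
from h import *
go([.4885,-.153,.0915])
E
```

```text
t 4.2 tcp [ 0.4888 -0.1529  0.0957] yaw_y -171.73 z [ 1.e-04  1.e-04 -1.e+00] F [ 0.32  0.57 -0.3 ] w 0.006 units [0.   0.01 0.17]
```

Request:
jog_arm(plan="0 0 0.04 0 0 0 1;0 0 0.04 0 0 0 1;0 0 0.04 0 0 0 1;0 0 0.04 0 0 0 1;0 0 0.04 0 0 0 1;0 0 0 0 0 0 1;0 0 0 0 0 0 1;0 0 0 0 0 0 1;0 0 0 0 0 0 1;0 0 0 0 0 0 1")

```text
time_s: 5.2
tcp_pos: [0.4888, -0.1529, 0.0907]
ee_rot: [[0.144, -0.99, 0.0], [-0.99, -0.144, 0.0], [0.0, -0.0, -1.0]]
wrist_force: [0.1, 0.1, 0.3]
gripper_width: 0.005
gripper_force: 0.0
```

Request:
jog_arm(plan="0 0 0.04 0 0 0 1;0 0 0.04 0 0 0 1;0 0 0.04 0 0 0 1;0 0 0 0 0 0 1;0 0 0 0 0 0 1;0 0 0 0 0 0 1;0 0 0 0 0 0 1;0 0 0 0 0 0 1;0 0 0 0 0 0 1;0 0 0 0 0 0 1")

```text
time_s: 6.2
tcp_pos: [0.4888, -0.1529, 0.0877]
ee_rot: [[0.144, -0.99, 0.0], [-0.99, -0.144, -0.0], [0.0, -0.0, -1.0]]
wrist_force: [0.5, -0.9, 0.6]
gripper_width: 0.008
gripper_force: 0.0
```

```bash
python3 - <<'E'
from h import *
go([.4885,-.153,.0915])
cap('wrist','w2.png');cap('scene')
for n in('wrist','scene'):
    z=np.load(n+'.npz');w=world(z['d'],z['M'],z['E']).reshape(-1,3)
    s=loc(S0,5.8,-.034,0);m=(np.hypot(*(w[:,:2]-s).T)<.016)&(w[:,2]>.09);print(n,m.sum(),np.median(w[m,2]))
a=cv2.imread('pics/w2.png')[120:300,150:390];cv2.imwrite('pics/w2c.png',cv2.resize(a,(800,600)))
E
```

```text
t 6.2 tcp [ 0.4888 -0.1529  0.0877] yaw_y -171.73 z [ 0. -0. -1.] F [ 0.47 -0.89  0.56] w 0.008 units [ 0.    0.01 -0.15]
wrist 1737 0.1021068287705211
scene 0 nan
  return _methods._mean(a, axis=axis, dtype=dtype,
  ret = ret.dtype.type(ret / rcount)
```

View pics/w2c.png

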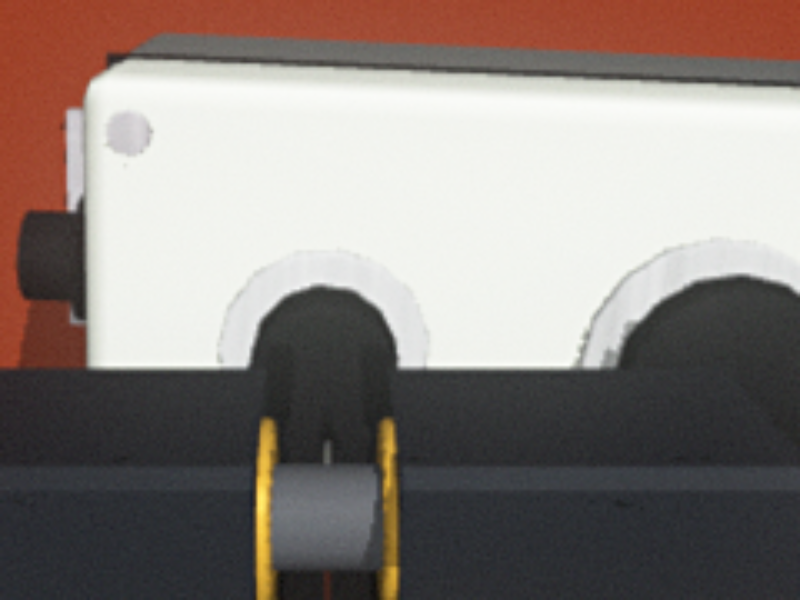

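The fingers at about (325,330) are over the button. There is no contact yet and the mushroom is still in, so I go on down until the force rises.

Request:
jog_arm(plan="0 0 0.03 0 0 0 1;0 0 0.03 0 0 0 1;0 0 0.03 0 0 0 1;0 0 0.03 0 0 0 1;0 0 0 0 0 0 1;0 0 0 0 0 0 1;0 0 0 0 0 0 1;0 0 0 0 0 0 1;0 0 0 0 0 0 1;0 0 0 0 0 0 1")

```text
time_s: 7.3
tcp_pos: [0.4888, -0.1529, 0.0847]
ee_rot: [[0.144, -0.99, 0.0], [-0.99, -0.144, 0.0], [0.0, -0.0, -1.0]]
wrist_force: [-0.1, -0.0, -0.0]
gripper_width: 0.004
gripper_force: 0.0
```

```bash
python3 - <<'E'
from h import *
go([.4885,-.153,.0915])
cap('wrist')
z=np.load('wrist.npz');w=world(z['d'],z['M'],z['E'])
s=loc(S0,5.8,-.034,0);m=(np.hypot(*np.moveaxis(w[...,:2]-s,-1,0))<.016)&(w[...,2]>.09)&(w[...,2]<.12);print(m.sum(),np.median(w[m][:,2]))
print('col profile through button/fingers:')
for v in range(196,262,3): print(v,w[v,238].round(4),w[v,258].round(4))
E
```

```text
t 7.3 tcp [ 0.4888 -0.1529  0.0847] yaw_y -171.73 z [ 1.e-04  0.e+00 -1.e+00] F [-0.11 -0.05 -0.02] w 0.004 units [ 0.    0.01 -0.27]
1405 0.10178278179573255
col profile through button/fingers:
196 [ 0.4957 -0.1697  0.0869] [ 0.4843 -0.1712  0.0864]
199 [ 0.4955 -0.1679  0.0869] [ 0.4841 -0.1699  0.0882]
202 [ 0.4952 -0.1667  0.0888] [ 0.4839 -0.1683  0.0888]
205 [ 0.495  -0.1649  0.0886] [ 0.4836 -0.1666  0.0889]
208 [ 0.4947 -0.163   0.0885] [ 0.4833 -0.1647  0.0885]
211 [ 0.4946 -0.1631  0.0939] [ 0.4832 -0.1635  0.0903]
214 [ 0.4945 -0.1631  0.0989] [ 0.4835 -0.164   0.097 ]
217 [ 0.4942 -0.1611  0.0981] [ 0.4834 -0.1629  0.0987]
220 [ 0.494  -0.1594  0.0984] [ 0.4831 -0.1612  0.0991]
223 [ 0.4937 -0.1578  0.0986] [ 0.4829 -0.1597  0.0995]
226 [ 0.4939 -0.162   0.1138] [ 0.4841 -0.1645  0.1166]
229 [ 0.4938 -0.1619  0.1176] [ 0.4843 -0.1645  0.1206]
232 [ 0.4937 -0.1621  0.122 ] [ 0.4843 -0.1643  0.124 ]
235 [ 0.4936 -0.1617  0.1247] [ 0.4842 -0.1634  0.1254]
238 [ 0.4935 -0.1619  0.1287] [ 0.4842 -0.1629  0.1279]
241 [ 0.4934 -0.162   0.1321] [ 0.4844 -0.1632  0.1319]
244 [ 0.4933 -0.162   0.1354] [ 0.4845 -0.1632  0.1354]
247 [ 0.4933 -0.1621  0.1387] [ 0.4847 -0.1638  0.1397]
250 [ 0.4932 -0.162   0.1415] [ 0.4846 -0.1629  0.1409]
253 [ 0.4931 -0.1621  0.1447] [ 0.4847 -0.1626  0.1432]
256 [ 0.493  -0.1617  0.1465] [ 0.4848 -0.1629  0.1465]
259 [ 0.4949 -0.1855  0.1963] [ 0.4898 -0.1859  0.1956]
```

The depth shows the closed fingertips about 26 mm above the reported TCP, at z≈0.111 over a button still at 0.0985. I lower in steps and watch the force.

Request:
jog_arm(plan="0 0 0.1 0 0 0 1;0 0 0.1 0 0 0 1;0 0 0.1 0 0 0 1;0 0 0.03 0 0 0 1;0 0 0 0 0 0 1;0 0 0 0 0 0 1;0 0 0 0 0 0 1;0 0 0 0 0 0 1;0 0 0 0 0 0 1;0 0 0 0 0 0 1")

```text
time_s: 8.35
tcp_pos: [0.4888, -0.1529, 0.0765]
ee_rot: [[0.144, -0.99, 0.0], [-0.99, -0.144, 0.0], [-0.0, -0.0, -1.0]]
wrist_force: [-0.4, 0.6, 0.3]
gripper_width: 0.002
gripper_force: 0.0
```

```bash
cat > tip.py <<'E'
from h import *
go([.4885,-.153,.0915])
cap('wrist')
z=np.load('wrist.npz');w=world(z['d'],z['M'],z['E'])
s=loc(S0,5.8,-.034,0);m=(np.hypot(*np.moveaxis(w[...,:2]-s,-1,0))<.016)&(w[...,2]>.09)&(w[...,2]<.12);print(m.sum(),np.median(w[m][:,2]))
for v in range(206,240,2): print(v,w[v,238].round(4),w[v,258].round(4))
E
python3 tip.py
```

```text
t 8.35 tcp [ 0.4888 -0.1529  0.0765] yaw_y -171.73 z [ 1.e-04  0.e+00 -1.e+00] F [-0.38  0.6   0.28] w 0.002 units [ 0.    0.01 -0.6 ]
1379 0.10178532889919562
206 [ 0.4951 -0.1667  0.0879] [ 0.4842 -0.1685  0.0884]
208 [ 0.4949 -0.1657  0.0883] [ 0.484  -0.1672  0.088 ]
210 [ 0.4948 -0.1647  0.0886] [ 0.4838 -0.1663  0.0888]
212 [ 0.4946 -0.1634  0.0882] [ 0.4836 -0.165   0.0884]
214 [ 0.4945 -0.1628  0.0899] [ 0.4834 -0.1638  0.0881]
216 [ 0.4944 -0.1632  0.0942] [ 0.4836 -0.1642  0.0927]
218 [ 0.4943 -0.163   0.0967] [ 0.4837 -0.164   0.0952]
220 [ 0.4942 -0.1625  0.0985] [ 0.4838 -0.1641  0.0985]
222 [ 0.4941 -0.1616  0.0991] [ 0.4837 -0.1631  0.0991]
224 [ 0.4939 -0.1604  0.0988] [ 0.4842 -0.165   0.1069]
226 [ 0.4939 -0.162   0.1057] [ 0.4842 -0.1647  0.1089]
228 [ 0.4938 -0.1617  0.1075] [ 0.4842 -0.1642  0.1104]
230 [ 0.4938 -0.162   0.1111] [ 0.4843 -0.1646  0.1139]
232 [ 0.4937 -0.1618  0.1129] [ 0.4844 -0.1646  0.1164]
234 [ 0.4937 -0.1621  0.1162] [ 0.4843 -0.1637  0.1167]
236 [ 0.4936 -0.1619  0.118 ] [ 0.4844 -0.1637  0.1192]
238 [ 0.4935 -0.1618  0.1201] [ 0.4843 -0.1629  0.1197]
```

Request:
jog_arm(plan="0 0 0.08 0 0 0 1;0 0 0.08 0 0 0 1;0 0 0.04 0 0 0 1;0 0 0.04 0 0 0 1;0 0 0.04 0 0 0 1;0 0 0 0 0 0 1;0 0 0 0 0 0 1;0 0 0 0 0 0 1;0 0 0 0 0 0 1;0 0 0 0 0 0 1")

```text
time_s: 9.4
tcp_pos: [0.4887, -0.1529, 0.0694]
ee_rot: [[0.144, -0.99, -0.0], [-0.99, -0.144, 0.0], [-0.0, 0.0, -1.0]]
wrist_force: [-1.8, 0.9, 3.3]
gripper_width: 0.005
gripper_force: 1.8
```

```bash
python3 tip.py | head -14
```

```text
t 9.4 tcp [ 0.4887 -0.1529  0.0694] yaw_y -171.73 z [-3.e-04  0.e+00 -1.e+00] F [-1.76  0.87  3.31] w 0.005 units [ 0.    0.01 -0.88]
1334 0.10389239360095262
206 [ 0.495  -0.1689  0.0876] [ 0.4844 -0.1699  0.0859]
208 [ 0.4949 -0.168   0.0881] [ 0.4844 -0.1695  0.0882]
210 [ 0.4947 -0.167   0.0884] [ 0.4842 -0.1684  0.0883]
212 [ 0.4946 -0.1661  0.089 ] [ 0.484  -0.1672  0.0879]
214 [ 0.4944 -0.1648  0.0884] [ 0.4839 -0.1666  0.0893]
216 [ 0.4942 -0.1632  0.0873] [ 0.4837 -0.1652  0.0886]
218 [ 0.4942 -0.1636  0.0914] [ 0.4835 -0.164   0.0883]
220 [ 0.4941 -0.163   0.0927] [ 0.4835 -0.1637  0.0905]
222 [ 0.494  -0.1633  0.0965] [ 0.4837 -0.1639  0.0941]
224 [ 0.4938 -0.1622  0.0963] [ 0.4839 -0.1646  0.0989]
226 [ 0.4937 -0.1617  0.0979] [ 0.484  -0.1645  0.1013]
228 [ 0.4937 -0.1619  0.1011] [ 0.4841 -0.1646  0.1042]
```

Contact: 3.3 N, the button about 2 mm in and the stop mushroom rising with it. I press it home.

Request:
jog_arm(plan="0 0 0.04 0 0 0 1;0 0 0.04 0 0 0 1;0 0 0.04 0 0 0 1;0 0 0.04 0 0 0 1;0 0 0.02 0 0 0 1;0 0 0 0 0 0 1;0 0 0 0 0 0 1;0 0 0 0 0 0 1;0 0 0 0 0 0 1;0 0 0 0 0 0 1")

```text
time_s: 10.45
tcp_pos: [0.4887, -0.1529, 0.0655]
ee_rot: [[0.144, -0.99, -0.0], [-0.99, -0.144, -0.0], [0.0, 0.0, -1.0]]
wrist_force: [-3.4, 0.9, 8.7]
gripper_width: 0.007
gripper_force: 3.9
```

```bash
python3 tip.py | head -2
```

```text
t 10.45 tcp [ 0.4887 -0.1529  0.0655] yaw_y -171.71 z [-1.e-04 -2.e-04 -1.e+00] F [-3.38  0.9   8.71] w 0.007 units [ 0.    0.01 -1.04]
1242 0.10768407250858031
```

The starter's start button is home: 8.7 N and the stop mushroom popped up 6 mm. The tip offset is thus about 26.5 mm. I go up and over to the rocker.

Request:
jog_arm(plan="0 0 -0.9 0 0 0 1;0 0 -0.9 0 0 0 1;0 0 -0.9 0 0 0 1;-1 -0.23 0 0 0 0 1;-1 -0.23 0 0 0 0 1;-1 -0.23 0 0 0 0 1;-1 -0.23 0 0 0 0 1;-1 -0.23 0 0 0 0 1;-1 -0.23 0 0 0 0 1;-1 -0.23 0 0 0 0 1")

```text
time_s: 11.5
tcp_pos: [0.504, 0.0273, 0.132]
ee_rot: [[0.144, -0.99, 0.001], [-0.99, -0.144, 0.0], [-0.0, -0.001, -1.0]]
wrist_force: [0.7, -0.4, -0.1]
gripper_width: 0.002
gripper_force: 0.0
```

Request:
jog_arm(plan="-0.97 -0.22 0 0 0 0 1;-0.97 -0.22 0 0 0 0 1;-0.97 -0.22 0 0 0 0 1;-0.97 -0.22 0 0 0 0 1;-0.97 -0.22 0 0 0 0 1;-0.97 -0.22 0 0 0 0 1;-0.97 -0.22 0 0 0 0 1;-0.97 -0.22 0 0 0 0 1;-0.97 -0.22 0 0 0 0 1;0 0 0 0 0 0 1")

```text
time_s: 12.5
tcp_pos: [0.5219, 0.2521, 0.1317]
ee_rot: [[0.147, -0.989, 0.001], [-0.989, -0.147, 0.001], [-0.001, -0.002, -1.0]]
wrist_force: [0.7, 0.1, -0.8]
gripper_width: 0.003
gripper_force: 0.0
```

```bash
python3 - <<'E'
from h import *
go([.522,.249,.075])
cap('wrist','w3.png')
z=np.load('wrist.npz');W=world(z['d'],z['M'],z['E']);p=z['p'][:,:,::-1].copy();X=z['E'];M=z['M']
def px(P):
    q=np.linalg.inv(X)@np.array([*P,1]);return int(M[0,0]*q[0]/-q[2]+M[0,2]),int(M[1,1]*q[1]/q[2]+M[1,2])
w=W.reshape(-1,3)
m=(abs(w[:,2]-.055)<.004)&(abs(w[:,0]-.49)<.15)&(abs(w[:,1]-.225)<.09)
print(m.sum(),cv2.minAreaRect(w[m,:2].astype(np.float32)*1000))
for l in((.036,.0166,.067),(-.022,0,.067),(-.082,0,.081)):
    c=loc(R0,9,*l[:2]);k=w[(np.hypot(*(w[:,:2]-c).T)<.02)&(abs(w[:,2]-l[2])<.004)];print(c,len(k),k.mean(0),k.min(0),k.max(0)) if len(k) else 0
    cv2.drawMarker(p,px([*c,l[2]]),(0,255,0))
cv2.imwrite('pics/w3m.png',p)
# rear edges hidden; scene check that starter stop is still up
cap('scene');rects('scene')
z=np.load('scene.npz');w=world(z['d'],z['M'],z['E']).reshape(-1,3)
for l in((.036,0),(-.034,0)):
    s=loc(S0,5.8,*l);k=w[np.hypot(*(w[:,:2]-s).T)<.01];print(np.percentile(k[:,2],90))
E
```

```text
t 12.5 tcp [0.5219 0.2521 0.1317] yaw_y -171.57 z [ 0.0015  0.0011 -1.    ] F [ 0.72  0.09 -0.77] w 0.003 units [0.12 0.02 2.27]
33107 ((489.70611572265625, 227.00048828125), (238.55435180664062, 123.33582305908203), 9.011221885681152)
[0.52295997 0.24702727] 903 [0.52277964 0.24671666 0.06703555] [0.50860835 0.23017396 0.06301724] [0.53647905 0.26119926 0.07099472]
[0.46827086 0.22155844] 887 [0.4681434  0.22365513 0.06780309] [0.45499211 0.21155053 0.0630002 ] [0.48032629 0.23647968 0.07026957]
[0.40900956 0.21217237] 2043 [0.40974492 0.21353207 0.08059036] [0.3899099  0.19578298 0.07702194] [0.42762151 0.23203082 0.08416339]
scene 0.055 1283 [491.2 227.5] [243.9 127.5] 9.13 0.0551
scene 0.085 751 [ 423.4 -168.5] [245.7 132. ] 22.47 0.0845
0.09554167258851216
0.10964411058055457
```

View pics/w3m.png

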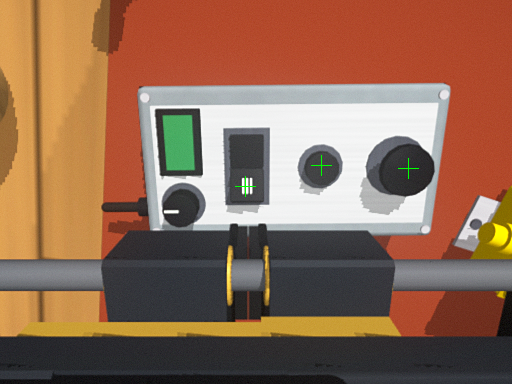

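The wrist view confirms the rocker ribs at (246,186), the start button at (320,166), the stop at (408,168) and the knob at (182,206). The starter still reads on. I go down on the rocker's raised end.

Request:
jog_arm(plan="0.06 0 0.8 0 0 0 1;0 0 0.8 0 0 0 1;0 0 0.8 0 0 0 1;0 0 0.5 0 0 0 1;0 0 0.3 0 0 0 1;0 0 0.08 0 0 0 1;0 0 0.08 0 0 0 1;0 0 0.06 0 0 0 1;0 0 0 0 0 0 1;0 0 0 0 0 0 1")

```text
time_s: 13.6
tcp_pos: [0.5215, 0.2479, 0.0474]
ee_rot: [[0.144, -0.99, 0.001], [-0.99, -0.144, 0.001], [-0.0, -0.001, -1.0]]
wrist_force: [0.4, 0.3, -0.2]
gripper_width: 0.002
gripper_force: 0.0
```

```bash
python3 -c "
from h import *
go([.5225,.2505,.0335])"
```

```text
t 13.6 tcp [0.5215 0.2479 0.0474] yaw_y -171.72 z [ 8.e-04  6.e-04 -1.e+00] F [ 0.42  0.34 -0.22] w 0.002 units [-0.1  -0.05  0.56]
```

Request:
jog_arm(plan="-0.1 -0.05 0.05 0 0 0 1;0 0 0.07 0 0 0 1;0 0 0.07 0 0 0 1;0 0 0.06 0 0 0 1;0 0 0.06 0 0 0 1;0 0 0.05 0 0 0 1;0 0 0.05 0 0 0 1;0 0 0.05 0 0 0 1;0 0 0 0 0 0 1;0 0 0 0 0 0 1")

```text
time_s: 14.6
tcp_pos: [0.522, 0.25, 0.0352]
ee_rot: [[0.144, -0.99, -0.001], [-0.99, -0.144, -0.001], [0.0, 0.001, -1.0]]
wrist_force: [-0.0, 1.1, 1.5]
gripper_width: 0.008
gripper_force: 0.6
```

```bash
python3 -c "
from h import *
go([.5225,.2505,.0335])"
```

```text
t 14.6 tcp [0.522  0.25   0.0352] yaw_y -171.74 z [-5.e-04 -6.e-04 -1.e+00] F [-0.02  1.15  1.45] w 0.008 units [-0.02 -0.02  0.07]
```

Contact at 1.5 N and nearly home; a little more.

Request:
jog_arm(plan="0 0 0.04 0 0 0 1;0 0 0.04 0 0 0 1;0 0 0.03 0 0 0 1;0 0 0 0 0 0 1;0 0 0 0 0 0 1;0 0 0 0 0 0 1;0 0 0 0 0 0 1;0 0 0 0 0 0 1;0 0 0 0 0 0 1;0 0 0 0 0 0 1")

```text
time_s: 15.6
tcp_pos: [0.5221, 0.2501, 0.0339]
ee_rot: [[0.144, -0.99, 0.0], [-0.99, -0.144, -0.001], [0.001, -0.0, -1.0]]
wrist_force: [-1.8, -0.5, 8.4]
gripper_width: 0.007
gripper_force: 4.5
```

```bash
python3 -c "
from h import *
go([.5225,.2505,.0335])"
```

```text
t 15.6 tcp [0.5221 0.2501 0.0339] yaw_y -171.7 z [ 1.e-04 -5.e-04 -1.e+00] F [-1.85 -0.48  8.37] w 0.007 units [-0.01 -0.02  0.02]
```

Bottomed at 8.4 N. I lift, move over the start button and check the rocker.

Request:
jog_arm(plan="0 0 -0.8 0 0 0 1;0 0 -0.9 0 0 0 1;0 0 -0.9 0 0 0 1;0 0 -0.9 0 0 0 1;0.25 0.76 0 0 0 0 1;0.25 0.76 0 0 0 0 1;0.24 0.77 0 0 0 0 1;0 0 0 0 0 0 1;0 0 0 0 0 0 1;0 0 0 0 0 0 1")

```text
time_s: 16.6
tcp_pos: [0.4687, 0.2241, 0.12]
ee_rot: [[0.144, -0.99, 0.0], [-0.99, -0.144, -0.0], [0.0, -0.0, -1.0]]
wrist_force: [0.1, 0.3, -0.1]
gripper_width: 0.005
gripper_force: 0.0
```

```bash
python3 - <<'E'
from h import *
go([.468,.2235,.045])
cap('wrist','w4.png')
z=np.load('wrist.npz');w=world(z['d'],z['M'],z['E']).reshape(-1,3);R1=np.array([.4897,.227])
m=(abs(w[:,2]-.055)<.004)&(abs(w[:,0]-.49)<.15)&(abs(w[:,1]-.225)<.09)
print(m.sum(),cv2.minAreaRect(w[m,:2].astype(np.float32)*1000))
for y in(-.02,-.012,.012,.02):
    k=w[np.hypot(*(w[:,:2]-loc(R1,9,.036,y)).T)<.004];print(y,len(k),np.median(k[:,2]))
c=loc(R1,9,-.022,0);k=w[(np.hypot(*(w[:,:2]-c).T)<.02)&(abs(w[:,2]-.067)<.004)];print(c,k.mean(0),(k.min(0)+k.max(0))/2)
E
```

```text
t 16.6 tcp [0.4687 0.2241 0.12  ] yaw_y -171.73 z [ 1.e-04 -2.e-04 -1.e+00] F [ 0.06  0.31 -0.08] w 0.005 units [0.02 0.03 3.  ]
26709 ((489.6016845703125, 223.32168579101562), (238.48866271972656, 116.53008270263672), 9.126141548156738)
-0.02 89 0.07018276894714387
-0.012 75 0.06680093366123069
0.012 80 0.06160893080357058
0.02 74 0.061492588324159186
[0.46797086 0.22355844] [0.46760448 0.2234046  0.0677826 ] [0.467435   0.22400722 0.06653235]
```

View pics/w4.png

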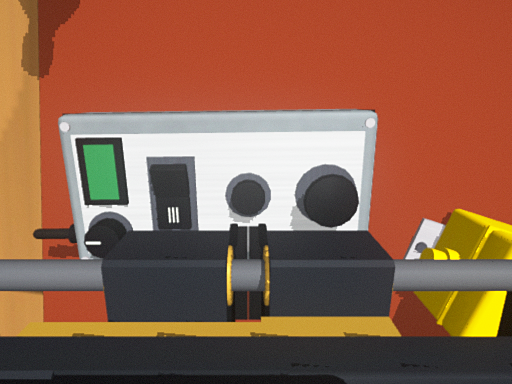

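The rocker's reverse half (174,215) now lies level at 61.5 mm and the other half is up. The start button is at (248,195). I press it.

Request:
jog_arm(plan="0.02 0.03 0.8 0 0 0 1;0 0 0.8 0 0 0 1;0 0 0.8 0 0 0 1;0 0 0.4 0 0 0 1;0 0 0.2 0 0 0 1;0 0 0.06 0 0 0 1;0 0 0.06 0 0 0 1;0 0 0.06 0 0 0 1;0 0 0 0 0 0 1;0 0 0 0 0 0 1")

```text
time_s: 17.65
tcp_pos: [0.4677, 0.2234, 0.0411]
ee_rot: [[0.144, -0.99, 0.001], [-0.99, -0.144, 0.001], [-0.0, -0.001, -1.0]]
wrist_force: [0.2, -0.0, 0.9]
gripper_width: 0.004
gripper_force: 0.0
```

Request:
jog_arm(plan="0 0 0.05 0 0 0 1;0 0 0.05 0 0 0 1;0 0 0.05 0 0 0 1;0 0 0.05 0 0 0 1;0 0 0 0 0 0 1;0 0 0 0 0 0 1;0 0 0 0 0 0 1;0 0 0 0 0 0 1;0 0 0 0 0 0 1;0 0 0 0 0 0 1")

```text
time_s: 18.65
tcp_pos: [0.4678, 0.2234, 0.0358]
ee_rot: [[0.144, -0.99, 0.001], [-0.99, -0.144, 0.0], [-0.0, -0.001, -1.0]]
wrist_force: [0.2, 0.9, 4.5]
gripper_width: 0.008
gripper_force: 2.1
```

4.5 N, about 4.7 mm in. A touch further and hold, then release upwards.

Request:
jog_arm(plan="0 0 0.03 0 0 0 1;0 0 0 0 0 0 1;0 0 0 0 0 0 1;0 0 0 0 0 0 1;0 0 0 0 0 0 1;0 0 -0.2 0 0 0 1;0 0 -0.8 0 0 0 1;0 0 -0.9 0 0 0 1;0 0 -0.9 0 0 0 1;0 0 0 0 0 0 1")

```text
time_s: 19.65
tcp_pos: [0.4685, 0.2239, 0.1072]
ee_rot: [[0.144, -0.99, 0.003], [-0.99, -0.144, 0.003], [-0.002, -0.004, -1.0]]
wrist_force: [0.8, -0.3, 0.8]
gripper_width: 0.005
gripper_force: 0.0
```

```bash
python3 - <<'E'
from h import *
go([.468,.2235,.045])
cap('wrist');cap('scene');rects('scene')
z=np.load('wrist.npz');w=world(z['d'],z['M'],z['E']).reshape(-1,3);R1=np.array([.4897,.227])
for x,y in((.036,-.02),(.036,.018),(-.022,-.006),(-.082,0)):
    k=w[np.hypot(*(w[:,:2]-loc(R1,9,x,y)).T)<.004];print(x,y,len(k),np.median(k[:,2]))
z=np.load('scene.npz');w=world(z['d'],z['M'],z['E']).reshape(-1,3)
for x in(.036,-.034):
    k=w[np.hypot(*(w[:,:2]-loc(S0,5.8,x,0)).T)<.01];print(x,np.percentile(k[:,2],90))
E
```

```text
t 19.65 tcp [0.4685 0.2239 0.1072] yaw_y -171.72 z [ 0.0032  0.0027 -1.    ] F [ 0.83 -0.32  0.81] w 0.005 units [0.02 0.03 2.49]
scene 0.055 1212 [490.1 226.9] [242.  126.3] 9.68 0.0551
scene 0.085 755 [ 423.  -170.6] [243.7 131.4] 22.86 0.0846
0.036 -0.02 97 0.07017778480684478
0.036 0.018 83 0.0616404309177748
-0.022 -0.006 428 0.151460342812149
-0.082 0 107 0.08191662434647509
0.036 0.09545466751671254
-0.034 0.11014097470889066
```

The rocker is over, the starter is on, the stop buttons are out and the remote has not moved. The arm is clear of everything, so I hand in.

```bash
python3 -c "
from h import *
print(r.finish_job())"
```

```text
the job is handed in; nothing more can be done
None
```

The job is handed in at about 20 s: the extractor's start button was pushed home, the rocker set to reverse, and the remote's start button pressed about 5 mm and released; the final depth check had the rocker over, the starter on and the remote in place, but the fingers hid the remote's start button, so its coming back out was not seen, and no verdict was returned.

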